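# Clamp the wooden block in its jig

### The arm

A 6-joint arm with a two-finger parallel gripper is mounted at the origin on a cart in front of the work surface, level with it; the furniture and walls round the work are solid. World frame = base frame: x ahead of the robot, y to its left, z up, the work surface at z = 0. Lengths are in m, angles in rad, forces in N, time in s.
With the tool pointing down it reaches from about 0.425 to 0.95 m from the base axis. Payload 3.5 kg.
Tool frame: the origin (TCP) lies at the very end of the fingers, on their centre line; the grasp point (between the pads) lies ctrl.grip_point_offset behind it (ctrl.grip_point_offset is the distance from the TCP to the grasp point, in m); z points along the fingers, y is the direction in which the jaws open and shut (so a half turn about z gives the same grasp; the last joint's range is limited). The gripper opens to 85 mm and grips with 20 to 120 N. Pads are 22 mm wide; open, the fingers measure 114 mm over their backs; the gripper's body (76 mm by 85 mm) begins 54 mm behind the grasp point. The pads swing forward as they close: fully open they stand 13 mm farther back than shut.
Start: joints at [-1.363, 0.286, 1.577, -0, 1.279, -0.15], TCP at [0.236, -0.632, 0.211] pointing down, gripper open.
Joint ranges: [-2.77, 2.77], [-0.9, 2.22], [0.21, 2.48], [-1.53, 4.67], [0.24, 2.81], [-2.84, 2.84]. Speed limits (rad/s): [2.79, 2.79, 3.14, 3.14, 3.14, 3.14].

### API

Orientations are given as a unit quaternion [x, y, z, w].
In Python, from plant import telemetry, imaging, ticket, finder, ctrl gives the robot as it stands. The module is installed in compiled form; this text tells all that it offers.
- The arm moves only by the shell command python3 -m crank 'ROWS' [FORCE]. ROWS is JSON, a list of rows, each a list of 7 numbers: the shift along the tool's x, y, z scaled (see below), then the turn, a rotation vector about the tool's x, y, z scaled (see below), then the opening, from 0 (shut) to 1 (fully open). A call has 1 to 12 rows; each row is the pose to reach, as a shift and turn from the pose commanded when the call began, along the tool's axes at that moment; what a row does not reach only later rows make up. The controller multiplies each number of a shift by 0.15 m and each number of a turn by 90 degrees. A row lasts 1/10 s, in which the tool goes at most 50 mm and 8.59 degrees, less where a joint would pass 70% of its speed; a pose out of reach is approached as far as the arm can. A call with a number of a shift or a turn outside -1 to 1 is refused whole. A call with a gripper value outside its range is refused whole. The fingers move at their own pace and stop on an object; FORCE is the grip in N (left out, the last holds). Time passes only in rows, so rows that repeat a pose let the fingers close. It gives the time, the measured TCP pose, the force and the opening at its end, in the units of the state.
- telemetry.get_state(): the state, without advancing time (a new reading comes with each control period).
- imaging.read_camera(name): name is "side" or "top"; returns a dict with "pixels" (400x640x3 uint8, red, green, blue), "vfov" (degrees; the focal length in pixels is half the picture's height over the tangent of half this angle, whatever the lens; pixels are square), "cx", "cy" (the principal point, pixels), "distortion" ([k1, k2, p1, p2, k3] as OpenCV has them; the pictures are not rectified), "rvec" (rotation vector, rad) and "tvec" (3), from world to camera coordinates, as OpenCV has them. Camera axes: x right, y down, z forward; pixel columns grow to the right and rows downward; lengths in m; the calibration is good to about 2 mm. A picture is of the moment at which its call begins. There is no depth.
- ticket.sign_off(): hands the job in, once; it reports no verdict.
Trained networks look in a picture, given as the dict that the camera call returned (one of the last four; its "shot" number tells which), for a name from the list of things; names that differ only in an ending like _2 or _b are one class to them, and where a whole thing is asked for, a point or a joint stands for the part that bears it (a point fixed in the world has none). Each returns a list of dicts, best first, with "confidence" (0 to 1); they miss things now and then, are a little off and sometimes report something else, mostly with a low value. They report only what shows in the picture. A call takes as long as a camera call. They do not tell look-alikes from the thing itself.
- finder.masks_of(label, picture): "pixels" (400x640 bool, what is visible of it) and "extent" ([left, top, right, bottom] in pixels, round what is visible of it).
- finder.pinpoint(label, picture): "location" ([row, column] in pixels: a listed point, or the origin of a listed thing).
The state is a dict: "time": time; "qpos": joint angles; "dq": joint speeds; "joint_efforts": joint torques, N m; "eef_pos": TCP position; "tcp_rot": TCP orientation; "contact_force": force on the tool from outside, world axes, zero at the start; "wrist_torque": the same for the moment, N m; "opening": opening from 0.0 (shut) to 1.0 (fully open).
Only numpy, scipy, OpenCV 4.12 (cv2) and the standard library are available. Lean on these libraries where they do the work, as an engineer would, in place of code of your own. Each camera call takes 0.05 s, during which the arm holds its last target.

### The job

One of the two bench jigs has a wooden block lying under its clamp. Clamp that block: turn the knurled thumbscrew on top of its clamp clockwise (seen from above) until its pad seats on the block and you feel the resistance rise, then stop without overtightening it, and let go. Do not turn the thumbscrew of the empty jig, and leave the block lying in its nest.

Things in the scene. Friction and masses are not known exactly. Their poses are not given: they have to be found in the camera images.
- clamp_screw_head (a point): Centre of the upright knurled steel head, 40 mm wide, 28 mm tall, of the thumbscrew to turn, 104 mm above the bench; z up, turns with the screw. 15 mm free below the head, then the jig's dark clamp arm (top 76 mm above the bench); nothing near is higher. Fine thread: it does not visibly sink. A 40 N grip in any direction turns it. Jig fixed, upright on the side away from the robot.
- clamp_screw (a joint): Its angle, rad, growing clockwise from above (tightening). Starts at 0.35 to 1.0 and stops at 1.5, where the pad touches the block. Until then friction is about 0.08 N m. Turning the head on beyond 1.5 shows in clamp_strain. A line on the head points to the jig's open side, opposite its upright, when the pad touches. One grasp is enough.
- clamp_strain (a joint): How far, in rad, the same head has been turned on past the touching angle, straining the clamp; 0 while the screw is loose. Resistance there is 0.14 N m plus 2.0 N m per rad (0.44 N m at 0.15). Let go, it springs back to 0.07 or less and the screw stays seated. Past 0.45 (about 1 N m) it is overtightened.
- wood_block: Softwood block, 115 x 55 x 40 mm, lying loose in the nest of its jig, its long side across under the clamp arm; origin at the centre of its underside, x along its length. Its centre is within 5 mm of the axis of the screw to be turned. The other jig has no block.
- spare_screw (a joint): Angle, rad, of the identical thumbscrew of the empty jig, measured likewise; not to be turned. The empty jig stands 0.17 to 0.45 m from the other, on either side of it. Mind: a grey board leans from the bench (foot about 0.5 m ahead of the robot's base, just left of centre) up and back to the left; an arm coming from the left must pass in front of it, near the robot, and over the vice.
There are look-alikes about, which are no part of the job. There is more than one size of the wood_block; the one meant has the size given above.

How it is judged:
At the end, for the whole second after the job is handed in: The thumbscrew over the block is seated (its angle above 1.45 rad; the pad touches at 1.5) and not overtightened (strain below 0.45 rad). The block lies still within 12 mm of where it started (value of joint clamp_screw above 1.45 rad and value of joint clamp_strain below 0.45 rad and distance of wood_block from where it was at the start of the episode below 0.012 m and linear speed of wood_block below 0.02 m/s).
It fails at once if the thumbscrew over the block is overtightened: turned more than 0.45 rad past touching (value of joint clamp_strain above 0.45 rad).
It fails at once if the empty jig's thumbscrew is turned: its angle leaves 0.25 to 1.05 rad (value of joint spare_screw above 1.05 rad or value of joint spare_screw below 0.25 rad).
It fails at once if the block is pulled out of its nest: more than 25 mm from its start (distance of wood_block from where it was at the start of the episode above 0.025 m).
It also fails if it takes over 51 s, if anything falls off the work surface, if the arm or the gripper's body presses on something with over 40 N, if the wrist force passes 120 N, or if a joint passes its speed limit or range.

## Working session

There is one attempt and no reset: what is moved stays moved. The work goes in short steps, Python scripts to look and compute and a shell command to move; the robot and the scene stay as the last step left them, time stands still between calls to the robot, and variables do not carry over. Pictures are saved under pics/ and viewed, and the job is handed in when it is done.

```bash
mkdir -p pics
cat > h.py <<'E'
import numpy as np, cv2
from plant import telemetry, imaging, ticket, finder, ctrl
def cam(p):
    f=200/np.tan(np.radians(p["vfov"])/2)
    K=np.array([[f,0,p["cx"]],[0,f,p["cy"]],[0,0,1.]])
    return K,np.array(p["distortion"],float),np.array(p["rvec"],float),np.array(p["tvec"],float)
def proj(p,X):
    K,d,r,t=cam(p); return cv2.projectPoints(np.array(X,float).reshape(-1,3),r,t,K,d)[0][:,0]
def ray(p,u,v):
    K,d,r,t=cam(p); n=cv2.undistortPoints(np.array([[[u,v]]],float),K,d)[0,0]
    R=cv2.Rodrigues(r)[0]; return -R.T@t, R.T@np.array([n[0],n[1],1])
def at_z(p,u,v,z):
    c,d=ray(p,u,v); return c+d*(z-c[2])/d[2]
def save(p,name,crop=None,k=1):
    im=p["pixels"][:,:,::-1]
    if crop: l,t,r,b=crop; im=im[t:b,l:r]
    cv2.imwrite("pics/"+name,cv2.resize(im,None,fx=k,fy=k,interpolation=cv2.INTER_CUBIC))
E
python3 - <<'E'
from h import *
s=telemetry.get_state(); print(s); print(ctrl.grip_point_offset)
for n in("top","side"):
    p=imaging.read_camera(n); save(p,n+"0.png"); np.save("pics/%s0.npy"%n,p,allow_pickle=True)
    for l in("clamp_screw_head","wood_block"):
        for q in finder.pinpoint(l,p):
            r,c=q["location"]; print(n,l,q["confidence"],np.round([r,c]),at_z(p,c,r,0.104 if 'head' in l else 0.0).round(3))
        for q in finder.masks_of(l,p): print("  mask",n,l,q["confidence"],q["extent"],q["pixels"].sum())
E
```

```text
{'time': 0.0, 'qpos': array([-1.36299522e+00,  2.87198505e-01,  1.57816418e+00, -4.75938361e-05,
        1.27859293e+00, -1.50021180e-01]), 'dq': array([ 5.39829470e-04,  9.75468790e-04, -3.62069739e-04,  6.63160842e-04,
       -4.20829532e-05, -5.40770518e-04]), 'joint_efforts': array([ 1.70171870e-05, -4.05984664e+01, -2.92625266e+01, -1.46999441e-04,
        5.85648901e-03,  3.24617837e-06]), 'eef_pos': array([ 0.23626534, -0.63155254,  0.20913228]), 'tcp_rot': array([ 9.84036135e-01,  1.77964851e-01, -5.68986911e-05, -1.18032697e-03]), 'contact_force': array([-0.86992372,  0.28583832, -0.91074115]), 'wrist_torque': array([ 0.00084435, -0.02594653, -0.03910621]), 'opening': 0.9976475591312732}
0.0187
top clamp_screw_head 0.6 [168. 318.] [ 0.586 -0.138  0.104]
  mask top clamp_screw_head 0.72 [311.3, 160.5, 327.8, 179.9] 231
top wood_block 0.97 [253. 224.] [0.378 0.12  0.   ]
top wood_block 0.61 [173. 320.] [ 0.591 -0.143  0.   ]
  mask top wood_block 0.93 [189.3, 239.3, 252.0, 269.8] 1858
  mask top wood_block 0.78 [300.1, 163.3, 345.2, 190.3] 770
side clamp_screw_head 0.63 [193. 288.] [ 0.586 -0.144  0.104]
  mask side clamp_screw_head 0.74 [280.2, 183.9, 302.0, 202.7] 273
side wood_block 0.88 [332. 337.] [0.381 0.12  0.   ]
side wood_block 0.61 [227. 294.] [ 0.586 -0.162  0.   ]
side wood_block 0.39 [192. 292.] [ 0.663 -0.321  0.   ]
  mask side wood_block 0.97 [272.5, 201.7, 313.4, 242.5] 915
  mask side wood_block 0.93 [297.1, 279.5, 373.5, 372.0] 4308
  mask side wood_block 0.64 [282.3, 185.3, 298.7, 198.6] 293
```

View pics/top0.png

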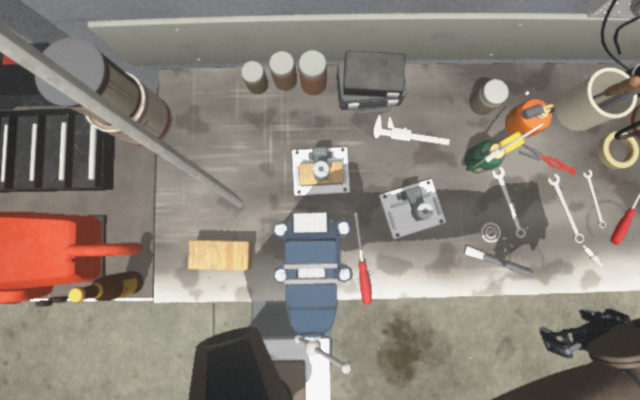

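View pics/side0.png

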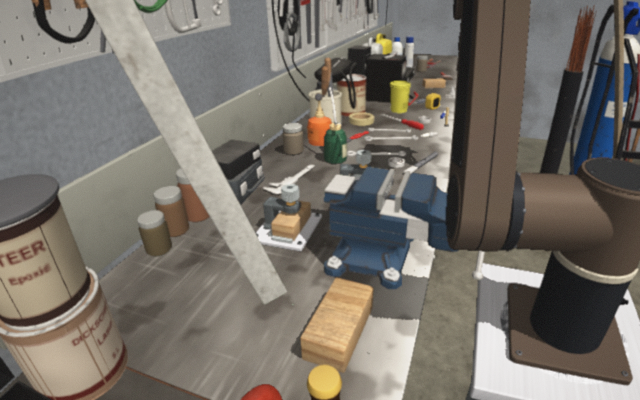

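Run:
```python
from h import *
p=np.load("pics/top0.npy",allow_pickle=True).item(); save(p,"tc.png",(270,110,450,230),4)
p=np.load("pics/side0.npy",allow_pickle=True).item(); save(p,"sc.png",(200,130,400,270),4)
for n in("top","side"):
    p=np.load("pics/%s0.npy"%n,allow_pickle=True).item(); print(n,ray(p,320,200))
```

```text
top (array([ 0.43458289, -0.14541464,  0.98755569]), array([ 0.08185015,  0.0035229 , -0.99669119]))
side (array([0.22501956, 0.58051511, 0.54051846]), array([ 0.31634729, -0.80982776, -0.4941497 ]))
```

View crops.

View pics/tc.png

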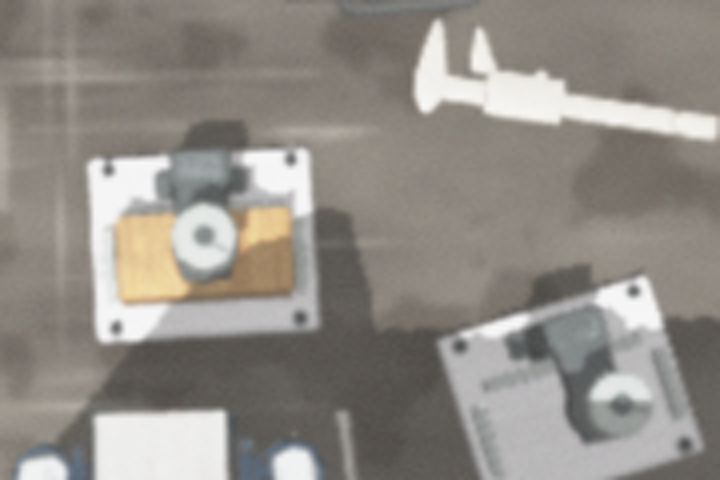

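View pics/sc.png

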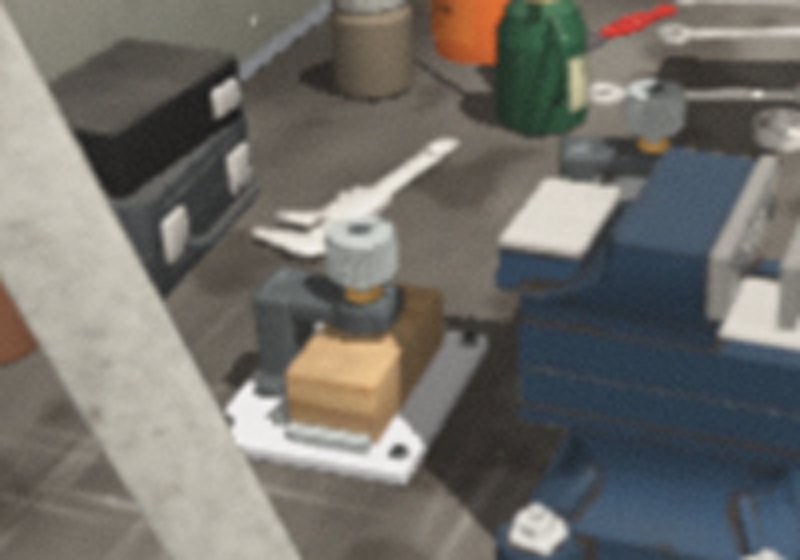

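Run:
```python
from h import *
from scipy.spatial.transform import Rotation as Ro
t=np.load("pics/top0.npy",allow_pickle=True).item(); s=np.load("pics/side0.npy",allow_pickle=True).item()
print("top-face ctr", at_z(t,270+204/4,110+235/4,.118))
print("side top-face ctr", at_z(s,200+361/4,130+230/4,.118))
print("spare", at_z(t,270+621/4,110+404/4,.118))
print("line tip", at_z(t,270+228/4,110+250/4,.118))
for n,u,v in(("vice back top",310,213),("green bottle",485,150),("board foot",240,205),("vice r",345,225)): print(n,at_z(t,u,v,.1).round(3))
for a,b in((96,160),(308,148),(100,342),(318,328)): print("plate",at_z(t,270+a/4,110+b/4,.008).round(4))
for a,b in((118,303),(293,295)): print("blk",at_z(t,270+a/4,110+b/4,.045).round(4))
for X in ([.586,-.141,.118],[.586,-.141,.09]): print(proj(t,X),proj(s,X))
R=Ro.from_quat(telemetry.get_state()["tcp_rot"]); print(R.as_matrix().round(4))
p=telemetry.get_state()["eef_pos"]
for z in(.21,.15,.0855): print(z,R.inv().apply(np.array([.586,-.141,z])-p)/.15)
```

```text
top-face ctr [ 0.58154938 -0.14628257  0.118     ]
side top-face ctr [ 0.57992915 -0.14504147  0.118     ]
spare [ 0.47431191 -0.39386249  0.118     ]
line tip [ 0.57211435 -0.1605502   0.118     ]
vice back top [ 0.476 -0.117  0.1  ]
green bottle [ 0.624 -0.557  0.1  ]
board foot [0.499 0.053 0.1  ]
vice r [ 0.445 -0.202  0.1  ]
plate [ 0.6535 -0.0737  0.008 ]
plate [ 0.6588 -0.2187  0.008 ]
plate [ 0.5286 -0.0747  0.008 ]
plate [ 0.5351 -0.2221  0.008 ]
blk [ 0.5503 -0.0895  0.045 ]
blk [ 0.5532 -0.2035  0.045 ]
[[318.77351622 166.97162282]] [[287.07436586 187.91825384]]
[[318.86955755 168.90528205]] [[287.88861025 198.67979907]]
[[ 9.367e-01  3.502e-01 -0.000e+00]
 [ 3.502e-01 -9.367e-01  1.000e-04]
 [ 0.000e+00 -1.000e-04 -1.000e+00]]
0.21 [ 3.32980154 -2.25121031  0.00343917]
0.15 [ 3.32980071 -2.25117643  0.40343917]
0.0855 [ 3.32979983 -2.25114001  0.83343917]
```

Two screw heads show in the top view. One is at (321,169) in a jig with a block under it, measured at about 114 mm long. The other is at (425,211) in an empty jig. The loose block at (224,253) is bigger and not in a jig. The crop confirms that (321,169) is the one to turn, with its head axis at about (0.581, -0.146). Its line is about 55° short of the open side.

```bash
python3 -m crank '[[0.41,-0.28,0,0,0,0,1],[0.82,-0.56,0,0,0,0,1],[0.82,-0.56,0,0,0,0,1],[0.82,-0.56,0,0,0,0,1]]' 40
python3 -m crank '[[0.41,-0.28,0,0,0,0,1],[0.82,-0.56,0,0,0,0,1],[0.82,-0.56,0,0,0,0,1],[0.82,-0.56,0,0,0,0,1]]'
python3 -m crank '[[0.41,-0.28,0,0,0,0,1],[0.82,-0.56,0,0,0,0,1],[0.82,-0.56,0,0,0,0,1],[0.82,-0.56,0,0,0,0,1]]'
python3 -m crank '[[0.41,-0.28,0,0,0,0,1],[0.82,-0.56,0,0,0,0,1],[0.82,-0.56,0,0,0,0,1],[0.82,-0.56,0,0,0,-0.2,1],[0.82,-0.56,0,0,0,-0.4,1],[0.82,-0.56,0,0,0,-0.6,1],[0.82,-0.56,0,0,0,-0.6,1],[0.82,-0.56,0,0,0,-0.6,1],[0.82,-0.56,0,0,0,-0.6,1],[0.82,-0.56,0,0,0,-0.6,1]]'
python3 - <<'E'
from h import *
from scipy.spatial.transform import Rotation as Ro
s=telemetry.get_state(); print({k:np.round(v,3) for k,v in s.items()})
R=Ro.from_quat(s["tcp_rot"])
print(R.inv().apply(np.array([.581,-.1457,.085])-s["eef_pos"])/.15)
for n in("top","side"):
    p=imaging.read_camera(n); save(p,n+"1.png")
E
```

```text
time: 0.9
eef_pos: [0.3252, -0.5061, 0.2106]
tcp_rot: [0.984, 0.181, 0.001, -0.001]
contact_force: [-0.4, -0.8, -0.4]
opening: 0.998
time: 1.3
eef_pos: [0.4104, -0.3851, 0.2108]
tcp_rot: [0.984, 0.181, 0.001, -0.0]
contact_force: [-0.1, -0.3, -0.9]
opening: 1.001
time: 1.7
eef_pos: [0.496, -0.2639, 0.2108]
tcp_rot: [0.984, 0.181, 0.001, -0.0]
contact_force: [0.3, -0.3, -0.6]
opening: 1.003
time: 2.7
eef_pos: [0.5795, -0.1474, 0.2105]
tcp_rot: [0.795, 0.606, -0.0, 0.0]
contact_force: [-0.2, -0.2, 0.2]
opening: 1.001
{'time': np.float64(2.7), 'qpos': array([-4.180e-01,  1.180e-01,  1.772e+00, -1.000e-03,  1.251e+00,
       -1.500e-01]), 'dq': array([ 0.   ,  0.001, -0.001,  0.001,  0.   , -0.362]), 'joint_efforts': array([ 1.5000e-02, -3.3732e+01, -2.9007e+01, -3.0000e-03, -0.0000e+00,
       -3.6000e-02]), 'eef_pos': array([ 0.579, -0.147,  0.211]), 'tcp_rot': array([ 0.795,  0.606, -0.   ,  0.   ]), 'contact_force': array([-0.155, -0.183,  0.209]), 'wrist_torque': array([ 0.084,  0.033, -0.032]), 'opening': np.float64(1.001)}
[0.01431504 0.00673387 0.83686732]
```

View pics/side1.png

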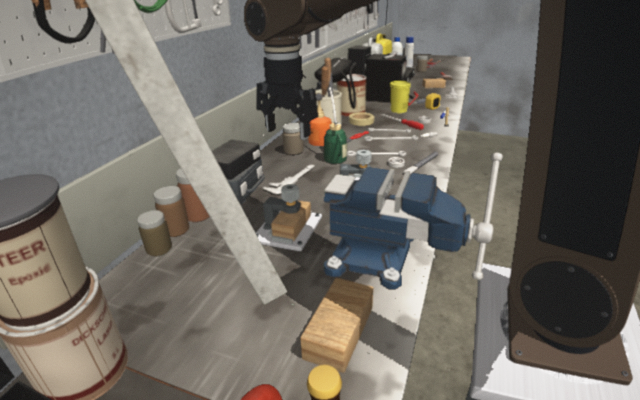

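View pics/top1.png

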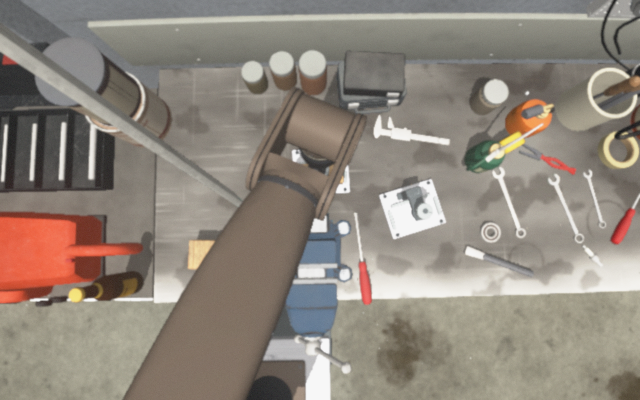

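The gripper hangs right above the head (side picture, head at (290,190), fingers at (287,110)) and the path down is clear.

```bash
python3 -m crank '[[0.01,0.01,0.2,0,0,0,1],[0.01,0.01,0.4,0,0,0,1],[0.01,0.01,0.55,0,0,0,1],[0.01,0.01,0.65,0,0,0,1],[0.01,0.01,0.75,0,0,0,1],[0.01,0.01,0.83,0,0,0,1],[0.01,0.01,0.83,0,0,0,1],[0.01,0.01,0.83,0,0,0,1]]' 40
python3 - <<'E'
from h import *
p=imaging.read_camera("side"); save(p,"side2.png",(200,110,400,260),4)
s=telemetry.get_state(); print({k:np.round(s[k],3) for k in("eef_pos","contact_force","wrist_torque","qpos")})
E
```

```text
time: 3.6
eef_pos: [0.5819, -0.1444, 0.0865]
tcp_rot: [0.796, 0.605, 0.0, 0.0]
contact_force: [0.6, -0.1, 0.2]
opening: 0.998
{'eef_pos': array([ 0.582, -0.144,  0.087]), 'contact_force': array([-0.05 , -0.612,  0.582]), 'wrist_torque': array([ 0.006, -0.018,  0.006]), 'qpos': array([-0.412,  0.252,  1.859, -0.   ,  1.029, -0.142])}
```

View pics/side2.png

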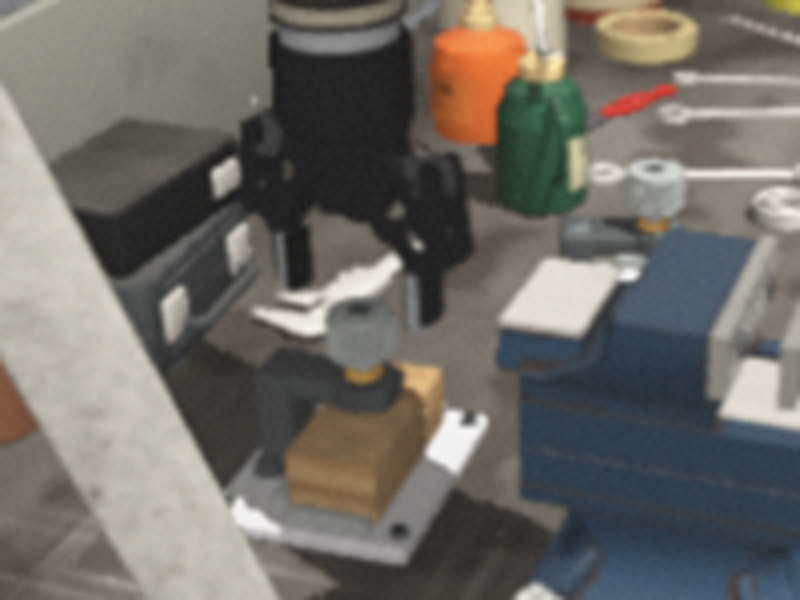

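Run:
```python
from h import *
from scipy.spatial.transform import Rotation as Ro
p=imaging.read_camera("side"); s=telemetry.get_state()
R=Ro.from_quat(s["tcp_rot"])
im=p["pixels"][110:260,200:400,::-1]; im=cv2.resize(im,None,fx=4,fy=4,interpolation=cv2.INTER_CUBIC)
def dot(X,c):
    for u,v in proj(p,X): cv2.circle(im,(int((u-200)*4),int((v-110)*4)),3,c,-1); print(u,v)
for back,c in((0,(0,0,255)),(.013,(0,255,0)),(.0187,(255,0,0))):
    dot(s["eef_pos"]+R.apply([[0,a,-back] for a in(-.0425,0,.0425)]),c)
cv2.imwrite("pics/side3.png",im)
```

```text
304.5729872534744 204.3615549039229
290.03626875416245 199.2186926678789
276.1979045960138 194.31933658748872
304.31614081595256 199.3426037160306
289.68533169286906 194.28592149437293
275.76326523821837 189.47205010456702
304.20255384871245 197.11925457367687
289.53025007474304 192.10146210943333
275.57129635749055 187.32612009427027
```

View pics/side3.png

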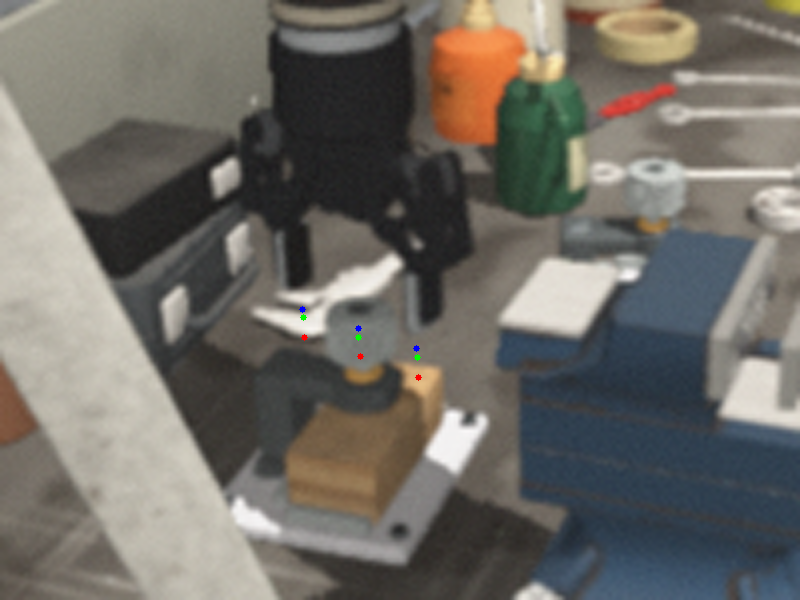

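The visible fingertips sit higher than the pose predicts while open. I'll close part way, without touching the head, and check again.

```bash
python3 -m crank '[[0,0,0,0,0,0,0.62],[0,0,0,0,0,0,0.62],[0,0,0,0,0,0,0.62],[0,0,0,0,0,0,0.62]]' 40
cat > v.py <<'E'
import sys
from h import *
from scipy.spatial.transform import Rotation as Ro
p=imaging.read_camera("side"); s=telemetry.get_state()
R=Ro.from_quat(s["tcp_rot"])
im=p["pixels"][140:230,230:350,::-1]; im=cv2.resize(im,None,fx=6,fy=6,interpolation=cv2.INTER_CUBIC)
for back,c in((0,(0,0,255)),(.0187,(255,0,0))):
    for u,v in proj(p,s["eef_pos"]+R.apply([[0,a,-back] for a in(-.027,0,.027)])): cv2.circle(im,(int((u-230)*6),int((v-140)*6)),3,c,-1)
cv2.imwrite("pics/"+sys.argv[1],im)
print({k:np.round(s[k],3) for k in("time","eef_pos","contact_force","wrist_torque","qpos","opening")})
E
python3 v.py side4.png
```

```text
time: 4.1
eef_pos: [0.5815, -0.1442, 0.0863]
tcp_rot: [0.796, 0.605, 0.0, 0.0]
contact_force: [-0.1, -0.2, 1.1]
opening: 0.618
{'time': np.float64(4.15), 'eef_pos': array([ 0.581, -0.144,  0.086]), 'contact_force': array([-0.078,  0.208, -0.275]), 'wrist_torque': array([ 0.019, -0.018,  0.025]), 'qpos': array([-0.412,  0.252,  1.86 ,  0.   ,  1.029, -0.142]), 'opening': np.float64(0.62)}
```

View pics/side4.png

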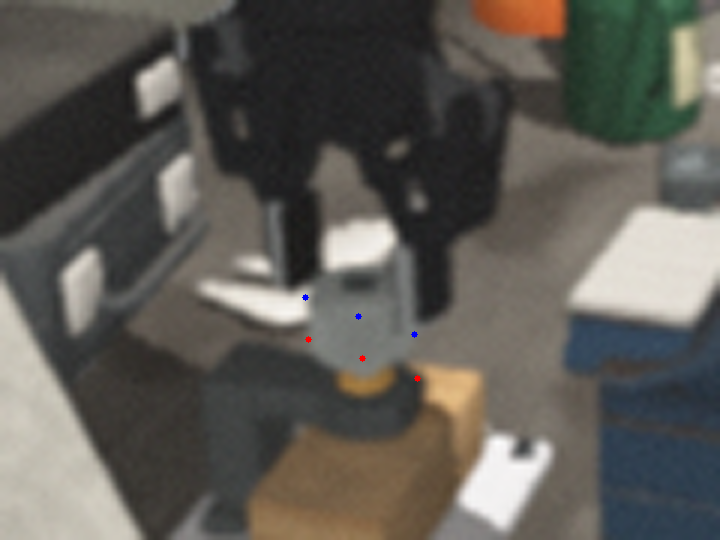

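Run:
```python
from h import *
from scipy.spatial.transform import Rotation as Ro
p=np.load("pics/top0.npy",allow_pickle=True).item()
R=Ro.from_quat([.984036,.177965,0,0]); e=np.array([.23627,-.63155,.20913])
im=p["pixels"][280:400,480:640,::-1]; im=cv2.resize(im,None,fx=5,fy=5,interpolation=cv2.INTER_CUBIC)
for back,c in((0,(0,0,255)),(.0187,(255,0,0)),(.035,(0,255,0))):
    for u,v in proj(p,e+R.apply([[0,a,-back] for a in(-.0425,0,.0425)])): cv2.circle(im,(int((u-480)*5),int((v-280)*5)),3,c,-1)
cv2.imwrite("pics/top0g.png",im)
```

```text
(no output)
```

View pics/top0g.png

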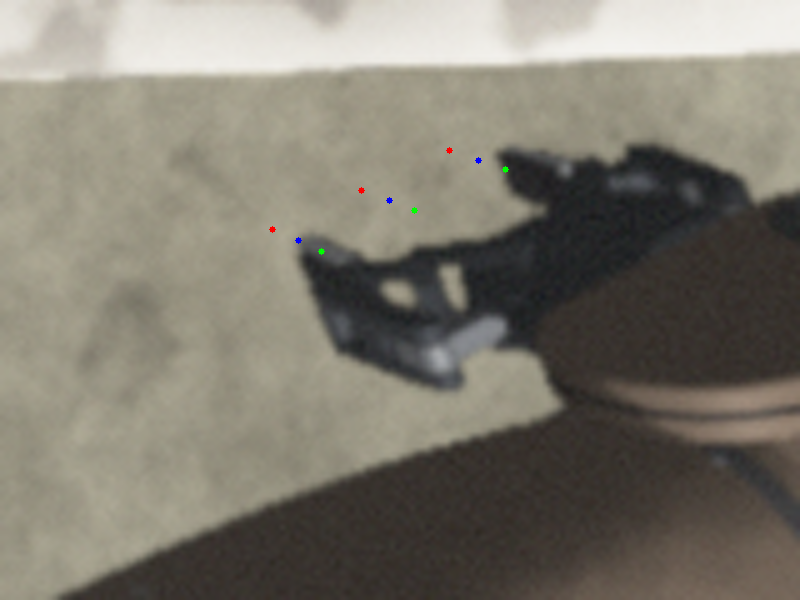

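The start picture agrees with this one: the real fingertips sit about 20–30 mm behind the reported TCP. Lowering by 14 mm grips the head well if the picture is right. If the reported TCP is right, the fingers still clear the clamp arm.

```bash
python3 -m crank '[[0,0,0.03,0,0,0,0.62],[0,0,0.06,0,0,0,0.62],[0,0,0.093,0,0,0,0.62],[0,0,0.093,0,0,0,0.62],[0,0,0.093,0,0,0,0.62]]' 40
python3 v.py side5.png
python3 -m crank '[[0,0,0,0,0,0,0.3],[0,0,0,0,0,0,0.3],[0,0,0,0,0,0,0.3],[0,0,0,0,0,0,0.3],[0,0,0,0,0,0,0.3]]' 50
python3 v.py side6.png
```

```text
time: 4.65
eef_pos: [0.5812, -0.1441, 0.0716]
tcp_rot: [0.796, 0.605, -0.0, -0.0]
contact_force: [-0.1, 0.5, 0.3]
opening: 0.619
{'time': np.float64(4.7), 'eef_pos': array([ 0.581, -0.144,  0.072]), 'contact_force': array([0.395, 0.206, 0.39 ]), 'wrist_torque': array([0.013, 0.045, 0.029]), 'qpos': array([-0.412,  0.271,  1.867,  0.   ,  1.004, -0.142]), 'opening': np.float64(0.618)}
time: 5.2
eef_pos: [0.5828, -0.1446, 0.073]
tcp_rot: [0.796, 0.605, 0.001, 0.002]
contact_force: [5.0, -1.1, -0.0]
opening: 0.44
{'time': np.float64(5.25), 'eef_pos': array([ 0.583, -0.145,  0.073]), 'contact_force': array([ 4.874, -2.204, -0.835]), 'wrist_torque': array([-0.148, -0.744,  0.044]), 'qpos': array([-0.412,  0.271,  1.865,  0.   ,  1.002, -0.142]), 'opening': np.float64(0.439)}
```

View pics/side6.png

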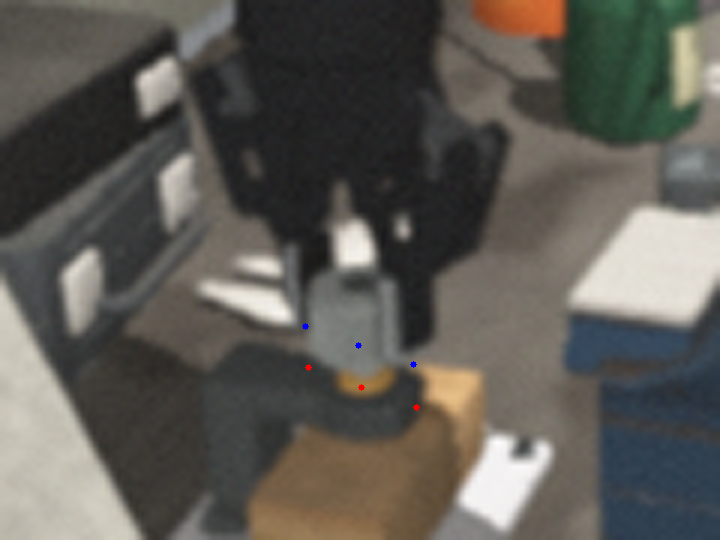

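Gripped on the head, with both fingertips reaching about its lower edge. I'll turn clockwise in stages and watch the moment.

```bash
python3 -m crank '[[0,0,0,0,0,0.06,0.3],[0,0,0,0,0,0.12,0.3],[0,0,0,0,0,0.18,0.3],[0,0,0,0,0,0.24,0.3],[0,0,0,0,0,0.3,0.3],[0,0,0,0,0,0.3,0.3]]' 50
python3 v.py side7.png
```

```text
time: 5.85
eef_pos: [0.5837, -0.145, 0.073]
tcp_rot: [0.916, 0.402, 0.002, 0.002]
contact_force: [6.6, -1.7, -1.4]
opening: 0.44
{'time': np.float64(5.9), 'eef_pos': array([ 0.584, -0.145,  0.073]), 'contact_force': array([ 7.81 , -1.857, -1.604]), 'wrist_torque': array([-0.196, -1.094, -0.081]), 'qpos': array([-4.120e-01,  2.710e-01,  1.865e+00,  1.000e-03,  9.990e-01,
        3.300e-01]), 'opening': np.float64(0.438)}
```

View pics/side7.png

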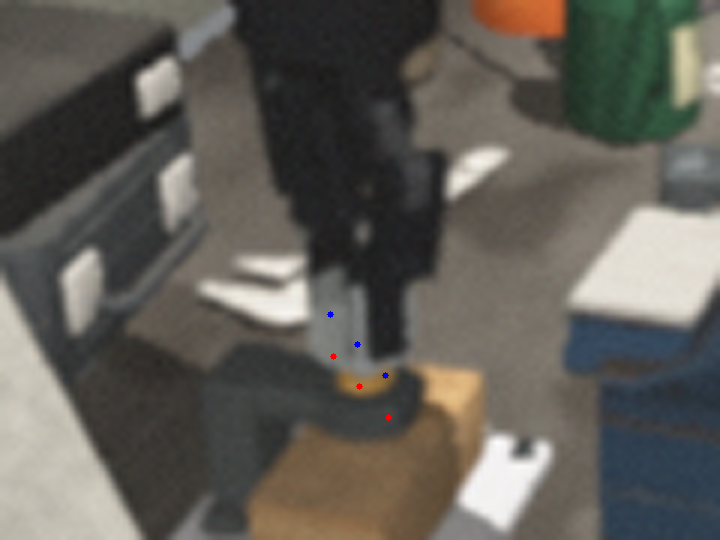

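```bash
cat > w.py <<'E'
from plant import telemetry as t
import numpy as np
s=t.get_state(); q=s["tcp_rot"]; print(np.round(s["contact_force"],1),np.round(s["wrist_torque"],3),"eff6",np.round(s["joint_efforts"][5],3),"q6",s["qpos"][5].round(4),"yaw",np.degrees(2*np.arctan2(q[1],q[0])).round(2),round(s["opening"],3))
E
python3 w.py
python3 -m crank '[[0.014,0.014,0,0,0,0.06,0.3],[0.014,0.014,0,0,0,0.12,0.3],[0.014,0.014,0,0,0,0.18,0.3]]' 50; python3 w.py
python3 -m crank '[[0,0,0,0,0,0.04,0.3],[0,0,0,0,0,0.04,0.3]]' 50; python3 w.py
```

```text
[ 7.8 -1.9 -1.6] [-0.196 -1.094 -0.081] eff6 -0.015 q6 0.3301 yaw 47.44 0.438
time: 6.2
eef_pos: [0.5847, -0.1453, 0.073]
tcp_rot: [0.963, 0.268, -0.0, 0.001]
contact_force: [2.3, -3.5, 2.2]
opening: 0.438
[ 2.3 -3.5  2.2] [-0.476 -0.196  0.069] eff6 -0.381 q6 0.6179 yaw 31.14 0.438
time: 6.4
eef_pos: [0.5848, -0.1454, 0.073]
tcp_rot: [0.971, 0.239, 0.0, 0.001]
contact_force: [1.9, -4.4, 2.2]
opening: 0.436
[ 1.9 -4.4  2.2] [-0.628 -0.229 -0.063] eff6 0.099 q6 0.6774 yaw 27.71 0.436
```

```bash
for i in 1; do
python3 -m crank '[[0,0,0,0,0,0.03,0.3],[0,0,0,0,0,0.03,0.3]]' 50 >/dev/null; python3 w.py
python3 -m crank '[[0,0,0,0,0,0.03,0.3],[0,0,0,0,0,0.03,0.3]]' 50 >/dev/null; python3 w.py
python3 -m crank '[[0,0,0,0,0,0.03,0.3],[0,0,0,0,0,0.03,0.3]]' 50 >/dev/null; python3 w.py
done
```

```text
[ 1.9 -4.4  1.7] [-0.674 -0.171 -0.124] eff6 0.023 q6 0.7238 yaw 25.05 0.437
[ 2.  -5.1  2.6] [-0.754 -0.262 -0.085] eff6 0.032 q6 0.7707 yaw 22.37 0.441
[ 0.4 -5.4  1.5] [-0.77  -0.23   0.014] eff6 0.123 q6 0.8174 yaw 19.7 0.436
```

```bash
python3 -m crank '[[0,0,0,0,0,0.03,0.3],[0,0,0,0,0,0.03,0.3]]' 50 >/dev/null; python3 w.py
python3 -m crank '[[0,0,0,0,0,0.03,0.3],[0,0,0,0,0,0.03,0.3]]' 50 >/dev/null; python3 w.py
python3 v.py side8.png
```

```text
[ 1.2 -5.5  1.7] [-0.835 -0.251  0.143] eff6 0.213 q6 0.8642 yaw 17.03 0.44
[ 1.7 -4.7  2.3] [-0.787 -0.248  0.228] eff6 0.304 q6 0.9109 yaw 14.36 0.439
{'time': np.float64(7.45), 'eef_pos': array([ 0.585, -0.146,  0.073]), 'contact_force': array([ 2.359, -6.315,  0.869]), 'wrist_torque': array([-0.783, -0.275,  0.202]), 'qpos': array([-0.411,  0.276,  1.858, -0.003,  1.004,  0.911]), 'opening': np.float64(0.434)}
```

Effort now rises at 2 N·m/rad, so the pad is seated. One more small step to about 0.15 rad strain, then release.

```bash
python3 -m crank '[[0,0,0,0,0,0.03,0.3],[0,0,0,0,0,0.03,0.3]]' 50 >/dev/null; python3 w.py
python3 -m crank '[[0,0,0,0,0,0,0.5],[0,0,0,0,0,0,0.75],[0,0,0,0,0,0,0.9],[0,0,0,0,0,0,1],[0,0,0,0,0,0,1],[0,0,0,0,0,0,1]]' 
python3 w.py; python3 v.py side9.png
```

```text
[ 1.7 -5.7  2.5] [-0.849 -0.248  0.342] eff6 0.394 q6 0.9576 yaw 11.69 0.439
time: 8.25
eef_pos: [0.5842, -0.1437, 0.0719]
tcp_rot: [0.995, 0.1, -0.0, -0.0]
contact_force: [-0.2, 0.3, -1.2]
opening: 1.003
[-0.2  0.3 -1.2] [ 0.021 -0.027 -0.013] eff6 -0.001 q6 0.9599 yaw 11.52 1.003
{'time': np.float64(8.3), 'eef_pos': array([ 0.584, -0.144,  0.072]), 'contact_force': array([-0.96 ,  0.039, -0.634]), 'wrist_torque': array([-0.021, -0.009, -0.026]), 'qpos': array([-0.41 ,  0.277,  1.86 ,  0.   ,  1.005,  0.96 ]), 'opening': np.float64(0.998)}
```

View pics/side9.png

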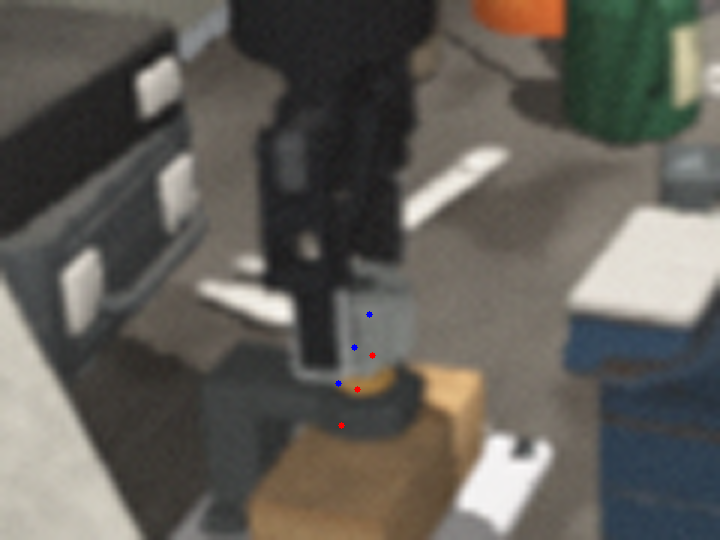

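```bash
python3 -m crank '[[0,0,-0.1,0,0,0,1],[0,0,-0.3,0,0,0,1],[0,0,-0.6,0,0,0,1],[0,0,-0.9,0,0,0,1],[0,0,-0.9,0,0,0,1]]'
python3 -m crank '[[-0.1,0.3,0,0,0,0,1],[-0.2,0.6,0,0,0,0,1],[-0.3,0.95,0,0,0,0,1],[-0.3,0.95,0,0,0,0,1]]'
python3 -m crank '[[-0.1,0.3,0,0,0,0,1],[-0.2,0.6,0,0,0,0,1],[-0.3,0.95,0,0,0,0,1],[-0.3,0.95,0,0,0,0,1]]'
python3 -m crank '[[-0.1,0.3,0,0,0,0,1],[-0.2,0.6,0,0,0,0,1],[-0.3,0.95,0,0,0,0,1],[-0.3,0.95,0,0,0,0,1]]'
python3 - <<'E'
from h import *
p=imaging.read_camera("top"); save(p,"top9.png",(270,110,450,230),4)
for q in finder.masks_of("wood_block",p): print(q["confidence"],q["extent"])
E
```

```text
time: 8.8
eef_pos: [0.5888, -0.1458, 0.2177]
tcp_rot: [0.995, 0.1, 0.007, 0.004]
contact_force: [0.9, -0.5, 0.9]
opening: 0.998
time: 9.2
eef_pos: [0.5678, -0.2978, 0.208]
tcp_rot: [0.995, 0.098, 0.0, 0.001]
contact_force: [-0.5, -0.0, -0.6]
opening: 1.0
time: 9.6
eef_pos: [0.5516, -0.4461, 0.2072]
tcp_rot: [0.995, 0.098, -0.0, 0.001]
contact_force: [0.2, -0.2, 0.9]
opening: 0.997
time: 10.0
eef_pos: [0.5353, -0.594, 0.2056]
tcp_rot: [0.995, 0.098, -0.001, 0.0]
contact_force: [0.4, 1.2, -0.8]
opening: 0.995
0.93 [298.9, 161.5, 341.4, 185.9]
0.63 [187.6, 239.8, 253.0, 269.1]
```

View pics/top9.png

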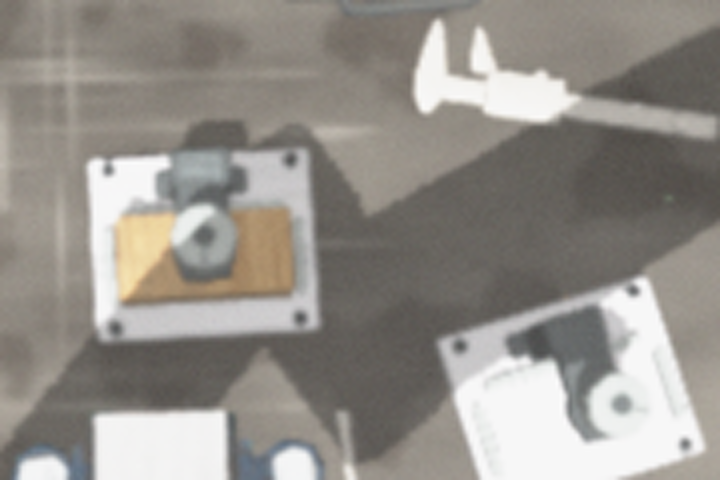

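Run:
```python
from h import *
a=np.load("pics/top0.npy",allow_pickle=True).item()["pixels"]
ps=[imaging.read_camera("top")["pixels"].astype(float) for _ in range(4)]
b=np.mean(ps,0)
o=[]
for x in(a,b):
    c=x[155:183,305:337,::-1].astype(np.float32); c=cv2.resize(c,None,fx=12,fy=12,interpolation=cv2.INTER_CUBIC); c=np.clip((c-60)*1.5,0,255); o.append(c)
cv2.imwrite("pics/cmp.png",np.hstack(o))
```

```text
[ WARN:0@4.874] global loadsave.cpp:1063 imwrite_ Unsupported depth image for selected encoder is fallbacked to CV_8U.
```

View pics/cmp.png

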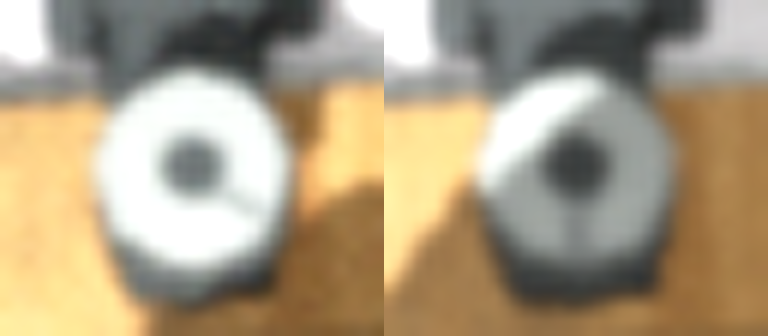

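The line on the head used to point right and down, at about (326,173) in the top image. It now points straight at the open side, at about (321,175). The block hasn't moved. Handing in.

```bash
python3 -c "
from plant import ticket; print(ticket.sign_off())"
```

```text
the job is handed in; nothing more can be done
None
```

The block is clamped and I handed the job in at about 10 s of robot time; the sign-off reports no verdict.

- **Turning the screw:** I gripped the thumbscrew over the 115 mm block with 50 N and turned it about 1.1 rad clockwise. The resistance rose at about 2 N·m per rad, as described for a seated pad. I stopped at about 0.4 N·m, roughly 0.15 rad of strain, then let go and backed off.
- **Last checks:** The line on the head now points to the jig's open side. The block's edges in the top picture look where they were at the start, and no force remained after release. I didn't touch the empty jig's screw.
- **Disagreements:**
  - **Fingertip height:** The pictures showed the fingertips about 20–30 mm farther back than the reported tool point. I lowered the grip another 14 mm to allow for it, and the grip held.
  - **Block outline:** The network's outline of the block shifted by up to 4 pixels between pictures. I put this down to the changed shadow and trusted the picture instead.

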